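# Lock off the bench isolator

### The arm

A 6-joint arm with a two-finger parallel gripper is mounted at the origin on a cart in front of the work surface, level with it; the furniture and walls round the work are solid. World frame = base frame: x ahead of the robot, y to its left, z up, the work surface at z = 0. Lengths are in m, angles in degrees, forces in N, time in s.
With the tool pointing down it reaches from about 0.35 to 0.875 m from the base axis. Payload 4.2 kg.
Tool frame: the origin (TCP) lies on the front face of the gripper's body, between the roots of the fingers; the fingertips stand finger_overhang ahead of it and the grasp point (between the pads) lies 51 mm ahead of it (finger_overhang is the distance from the TCP to the fingertips, in m); z points along the fingers, y is the line along which they close (so a half turn about z gives the same grasp; the last joint's range is limited). The gripper opens to 87 mm and grips with 3 to 60 N. Pads are 19 mm wide; open, the fingers measure 117 mm over their backs; the gripper's body (75 mm by 190 mm) begins 51 mm behind the grasp point.
Start: joints at [89.129, 22.042, 0.453, 0, -68.411, -14.817], TCP at [0.169, 0.602, 0.292] pointing down, gripper open.
Joint ranges: [-179.83, 179.83], [-69.29, 118.12], [-61.27, 80.66], [-181.25, 117.63], [-171.15, -9.14], [-177.46, 177.46]. Speed limits (degrees/s): [159.86, 159.86, 180, 180, 180, 180].

### API

Orientations are given as a 3x3 rotation matrix whose columns are the frame's x, y, z axes.
In Python, from station import sense, capture, camera_model, finish_job, finger_overhang gives the robot as it stands. The module is installed in compiled form; this text tells all that it offers.
- The arm moves only by the tool jog_arm, never from a script. Its argument "rows" is a list that holds one entry, the list of rows, each a list of 4 numbers: the shift along the tool's x, y, z in m, then the turn about the tool's z in rad. A call has 1 to 20 rows; each row shifts and turns the commanded pose from where the row before left it, along the tool's axes as they then stand; what a row does not reach is not made up. A row lasts 1/8 s, in which the tool goes at most 62.5 mm and 10.7 degrees, less where a joint would pass 70% of its speed; a pose out of reach is approached as far as the arm can. A call is refused whole if a number of a shift passes 0.0625 or a number of a turn 0.188, either way. A call with a gripper value outside its range is refused whole. "claw" is the opening, from 0 (shut) to 1 (fully open), set as the call begins (left out, the last holds). The fingers move at their own pace and stop on an object; the grip force is fixed at half the most. Time passes only in rows, so rows that do not move let the fingers close. It gives the time, the measured TCP pose, the force, the opening and the grip force at its end, in the units of the state.
- sense(): the state, without advancing time (a new reading comes with each control period).
- capture(name): name is "side" or "top"; returns the picture (400x640x3 uint8, red, green, blue); there is no depth.
- camera_model(name): a dict with "fovy" (degrees; the focal length in pixels is half the picture's height over the tangent of half this angle, whatever the lens; pixels are square), "cx", "cy" (the principal point, pixels), "eye" and "rotation" of the camera in the world. Camera axes: x right, y down, z forward; pixel columns grow to the right and rows downward; lengths in m; the calibration is good to about 2 mm. A picture is of the moment at which its call begins. camera_model takes no time and is no camera call.
- finish_job(): hands the job in; it is judged then, once.
The state is a dict: "time_s": time; "joints": joint angles; "joint_velocities": joint speeds; "effort": joint torques, N m; "tcp_pos": TCP position; "ee_rot": TCP orientation; "wrist_force": force on the tool from outside, world axes, zero at the start; "moment": the same for the moment, N m; "gripper_width": opening from 0.0 (shut) to 1.0 (fully open); "gripper_force": force on a finger pad.
Only numpy, scipy, OpenCV 4.12 (cv2) and the standard library are available. Lean on these libraries where they do the work, as an engineer would, in place of code of your own. Each camera call takes 0.05 s, during which the arm holds its last target. There are 200 camera calls.

### The job

Lock off the bench's power isolator: turn its rotary handle clockwise all the way to off, only then swing its steel hasp fully out by its upright tab, and press the grey lockout block from its channel squarely onto the two studs that the hasp uncovered, until it sits fully home on the deck. The block can be lifted out of the channel only by its ends and fits at the isolator only when held by its long sides, so put it down on the bench and take it again in between. Leave the handle off and the hasp out, let go of everything, and do not disturb the charcoal block, the flux pot or the jar.

Things in the scene. Friction and masses are not known exactly. Their poses are not given: they have to be found in the camera images.
- isolator: Bench isolator, fixed: grey base plate 160 (x) x 124 (y) x 6 mm, origin under its middle on the bench top, z up. Towards +x a grey switch housing (x -10 to +74, y -47 to +47, top at z 44) with the black rotary handle on top (axis at x +32, y 0). Towards -x a dark steel deck (x -75 to -35, y -52 to +52, top at z 12) that carries the two studs.
- stud_seat (a point): On the deck (z 12 mm) midway between the studs: where the middle of the block's underside comes when home. Axes as the isolator. Studs at y -15 and +15 from here, 10 mm thick and high, tips tapered. At the row's ends stand the hasp's post (y -39, 14 mm thick) and a cheek plate (y +31 to +39, x -15 to +15), both up to z 60 above the bench, 63 mm apart.
- handle_body (a joint): Rotary handle, vertical axis; 0 = on (its bar along the isolator's x), 1.571 = off (bar along y, hard stop). Grows clockwise seen from above. Friction about 0.12 N m; stays where it is left. Off means within about 7 degrees of the stop.
- handle_grip (a point): On the handle's axis 74 mm above the bench, 8 mm under the top of its grip bar. The bar is 64 mm long, 13 mm thick and stands 28 mm high (z 54 to 82 mm) on a hub disc of 50 mm diameter (top at z 54). Its x axis runs along the bar and turns with it.
- hasp_body (a joint): Steel hasp that swings level about the post; 0 = in (blade over the studs, from the post along the isolator's +y), grows anticlockwise seen from above, 1.65 = fully out (hard stop; blade towards the isolator's -x, past the deck's front). Friction about 0.04 N m; stays where it is left. Fully out means past about 80 degrees.
- hasp_tab (a point): Middle of the top edge of the hasp's upright tab, 48 mm from the pivot axis, 55 mm above the bench. The tab is 26 mm long (along the blade), 8 mm thick (across it) and stands on the blade, z 30 to 55. Blade: 4 mm thick, 12 mm wide, 67 mm from pivot to tip, underside at z 26. The point's y axis points along the blade away from the pivot.
- hasp_pivot (a point): Point on the hasp's pivot axis, 55 mm above the bench, fixed on the isolator.
- lock_block: Grey plastic block 56 (x) x 28 (y) x 34 (z) mm, 50 to 100 g, origin at its underside's centre; starts upright in the channel. Two 12 mm square sockets, 12 mm deep, in the underside at x -15 and +15; both ways round are equal. Its length must lie along the isolator's y. Sprung balls on the studs resist: pressing it home takes about 3 to 8 N down, its weight alone does not do it.
- channel: Aluminium channel fixed to the bench, 52 mm long (x), ends open, origin under its middle. Floor 4 mm thick; walls along x, 4 mm thick, inner faces at y -16 and +16, top at z 40 (2 mm above the block's top); low flanges 4 mm high out to y -32 and +32. The block stands in it, length along x, ends about flush with or just past the wall ends.
- charcoal: Black charcoal block 58 x 88 (y) x 30 mm, loose bystander, origin under its middle.
- flux_pot: Low green pot, 40 mm diameter, 24 mm high, loose bystander, origin under its middle.
- jar: Black jar with a white lid, 34 mm diameter, 47 mm high, loose bystander, origin under its middle.
- torch_stand: Fixed stand, an obstacle: origin on the bench; a round foot of 68 mm diameter and a thin post 152 mm high about 45 mm in x and 18 mm in y (world) from the origin; a rod 106 mm up runs from the post back past the origin to about 36 mm in -x and 16 mm in -y from it.
- third_hand: Fixed stand with a lens, an obstacle: origin on the bench, up to 115 mm high; its lens reaches (world) 100 mm in -x and 95 mm in +y from the origin at a height of 100 to 115 mm, and its rod away from the robot.
- torch: Fixed hand torch in the stand, an obstacle: origin low on its black body, which leans up to 195 mm high; its nozzle reaches (world) to a tip about 13 mm in +x and 116 mm in -y from the origin, 105 to 150 mm above the bench.
- clip_lamp: Fixed lamp, an obstacle overhead: its round head, 124 mm across, hangs level (world) 93 mm in -x and 36 mm in +y from the origin, underside about 595 mm above the bench; keep wrist and forearm from passing through it.
Not all that is in view belongs to the job. What is shaped like the lock_block but orange or purple is not meant.

How it is judged:
By the outcome, as a careful person would: the job done as asked, in the order asked, and still so for the second after the job is handed in, with the robot touching nothing.
It also fails if it takes over 72 s, if anything falls off the work surface, if the arm or the gripper's body presses on something with over 40 N, if the wrist force passes 120 N, or if a joint passes its speed limit or range.

## Working session

There is one attempt and no reset: what is moved stays moved. The work goes in short steps, Python scripts to look and compute and a tool call to move; the robot and the scene stay as the last step left them, time stands still between calls to the robot, and variables do not carry over. Pictures are saved under pics/ and viewed, at most 10 in all, crops included, and the job is handed in when it is done.

Besides the shell and the picture viewer there is one more tool, called after "Emit:" in YAML: its name, and indented under it one key for each argument. jog_arm: Moves the arm, as the interface text tells. Its arguments: {"type":"object","properties":{"rows":{"type":"array"},"claw":{"type":"number"}},"required":["rows"]}

```bash
mkdir -p pics; cat > h.py <<'E'
import numpy as np, cv2
from station import sense, capture, camera_model, finish_job, finger_overhang
def snap(n,f):
    im=capture(n); cv2.imwrite('pics/'+f,cv2.cvtColor(im,cv2.COLOR_RGB2BGR)); return im
def ray(n,u,v):
    m=camera_model(n); f=200/np.tan(np.radians(m['fovy']/2))
    d=np.array(m['rotation'])@np.array([(u-m['cx'])/f,(v-m['cy'])/f,1]); return np.array(m['eye']),d
def onz(n,u,v,z):
    e,d=ray(n,u,v); return e+d*(z-e[2])/d[2]
def proj(n,p):
    m=camera_model(n); f=200/np.tan(np.radians(m['fovy']/2))
    c=np.array(m['rotation']).T@(np.array(p)-np.array(m['eye'])); return np.array([f*c[0]/c[2]+m['cx'],f*c[1]/c[2]+m['cy']])
E
python3 - <<'E'
from h import *
print(finger_overhang)
for n in('side','top'): snap(n,n+'0.png'); print(camera_model(n))
print(sense())
E
```

```text
0.0697
{'fovy': 50.04808315972513, 'cx': 320.94315923558446, 'cy': 200.99852538074902, 'eye': array([ 0.28418436, -1.05944995,  0.93906629]), 'rotation': array([[ 0.95575798, -0.20220332,  0.21363637],
       [-0.29377714, -0.61939123,  0.72804498],
       [-0.01488862, -0.75859629, -0.65139082]])}
{'fovy': 55.966411503303654, 'cx': 316.7412531530846, 'cy': 201.77183681034293, 'eye': array([ 0.38619716, -0.109695  ,  1.09674607]), 'rotation': array([[ 0.02580423, -0.98736009,  0.15637838],
       [-0.99928221, -0.02113677,  0.03143724],
       [-0.02773455, -0.15707734, -0.98719679]])}
{'time_s': 0.1, 'joints': array([ 8.91300087e+01,  2.20851471e+01,  3.87159005e-01, -2.37819001e-02,
       -6.84095168e+01, -1.48151550e+01]), 'joint_velocities': array([-0.03007485, -0.09448247,  0.17250284,  0.05168095, -0.01728272,
       -0.04257004]), 'effort': array([-4.26263159e-04, -3.91693604e+01,  1.87934822e+01,  4.23179224e+00,
        1.34464455e-02, -7.15157103e-05]), 'tcp_pos': array([0.16885865, 0.60134367, 0.29128249]), 'ee_rot': array([[ 9.62720487e-01, -2.70497859e-01, -4.14394294e-04],
       [-2.70498156e-01, -9.62718677e-01, -1.87020821e-03],
       [ 1.06942191e-04,  1.91258065e-03, -9.99998165e-01]]), 'wrist_force': array([ 0.43075165, -0.43752061,  0.32958722]), 'moment': array([-0.01354052,  0.00314857,  0.02511545]), 'gripper_force': 0.0, 'gripper_width': 0.9974258686866379}
```

View pics/top0.png

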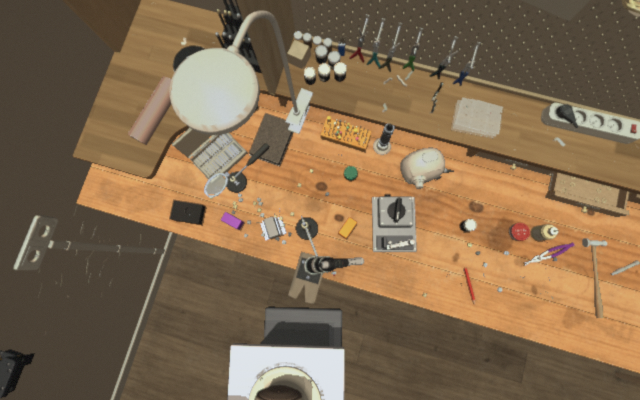

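View pics/side0.png

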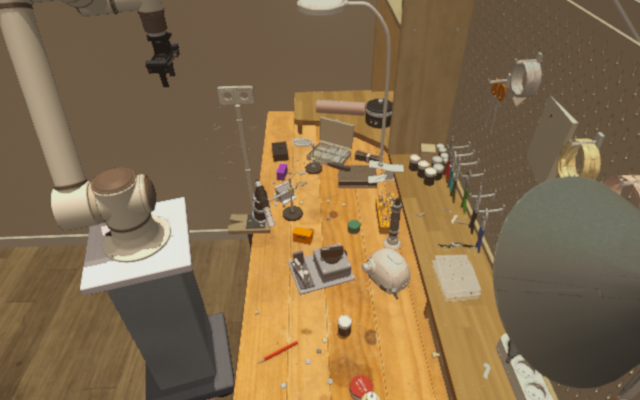

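```bash
python3 - <<'E'
from h import *
a=cv2.imread('pics/top0.png');b=cv2.imread('pics/side0.png')
A=cv2.resize(a[170:300,210:440],None,fx=3.47,fy=3.47,interpolation=cv2.INTER_CUBIC)
cv2.imwrite('pics/c1.png',A)
B=cv2.resize(b[165:295,240:400],None,fx=4.6,fy=4.6,interpolation=cv2.INTER_CUBIC)
cv2.imwrite('pics/c2.png',B)
for p in [(395,223),(273,227),(347,228),(307,230),(236,183)]: print(p,onz('top',*p,0.02))
E
```

```text
(395, 223) [ 0.50018914 -0.30048391  0.02      ]
(273, 227) [0.48061295 0.04853407 0.02      ]
(347, 228) [ 0.48269586 -0.16390549  0.02      ]
(307, 230) [ 0.4742837  -0.04960178  0.02      ]
(236, 183) [0.60752032 0.16334814 0.02      ]
```

View pics/c1.png

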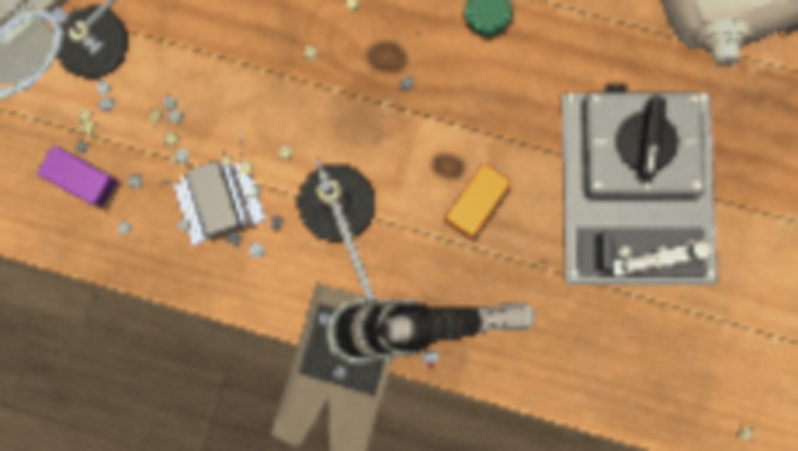

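View pics/c2.png

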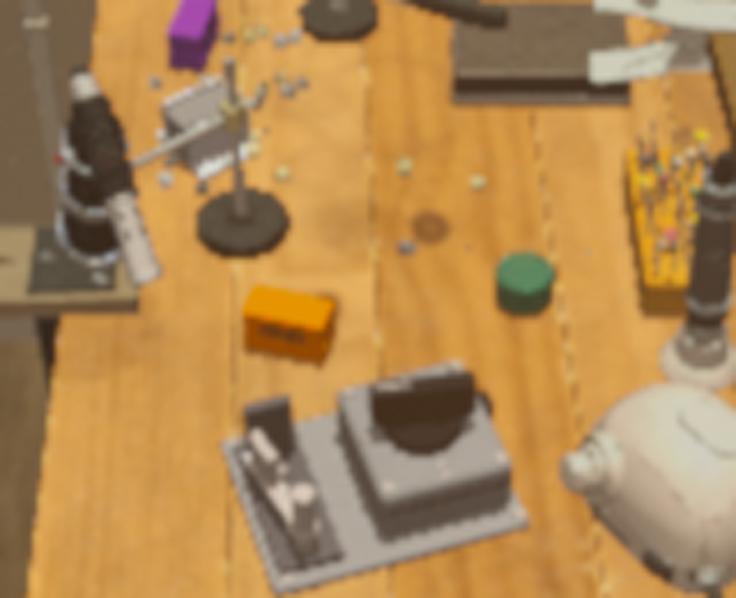

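Candidates (top view): grey block in channel (271,227), orange (347,228), purple (232,221). I choose the grey one standing between the aluminium walls. The crops show the isolator at (395,223) with its handle on, the hasp in, the post on the right and the cheek on the left.

```bash
cat > seg.py <<'E'
from h import *
def greymask(n,im=None):
    im=cv2.imread(f'pics/{n}0.png') if im is None else im
    big=cv2.resize(im,None,fx=4,fy=4,interpolation=cv2.INTER_CUBIC)
    s=cv2.cvtColor(big,cv2.COLOR_BGR2HSV)[...,1]
    return big,(s<90).astype(np.uint8)
def comp(m,u,v):
    m=cv2.morphologyEx(m,cv2.MORPH_OPEN,np.ones((9,9),np.uint8))
    k,l,st,_=cv2.connectedComponentsWithStats(m)
    c=(l==l[int(v*4),int(u*4)]).astype(np.uint8)
    return max(cv2.findContours(c,0,1)[0],key=len)[:,0]
def px(c): return (np.asarray(c)+.5)/4-.5
E
python3 - <<'E'
from seg import *
for n,u,v,bu,bv in(('top',380,240,271,227),('side',303,278,284,191)):
    big,m=greymask(n)
    c=comp(m,u,v); q=px(c)
    P=np.array([onz(n,*p,.006)[:2] for p in q])
    ap=cv2.approxPolyDP(c,10,True)[:,0]
    print(n,'plate'); [print(px(a).round(1),onz(n,*px(a),.006)[:2].round(4)) for a in ap]
    cv2.polylines(big,[ap.reshape(-1,1,2).astype(np.int32)],True,(0,255,0),1)
    c=comp(m,bu,bv); ap=cv2.approxPolyDP(c,6,True)[:,0]
    cv2.polylines(big,[ap.reshape(-1,1,2).astype(np.int32)],True,(0,255,0),1)
    print(n,'chan'); [print(px(a).round(1),onz(n,*px(a),.004)[:2].round(4),onz(n,*px(a),.04)[:2].round(4)) for a in ap]
    o=big[(bv-22)*4:(bv+22)*4,(bu-22)*4:(bu+22)*4]; o=cv2.resize(o,(400,400),interpolation=cv2.INTER_CUBIC)
    p=cv2.resize(big[(v-40)*4:(v+20)*4,(u-15)*4:(u+45)*4] if n=='top' else big[(v-35)*4:(v+20)*4,(u-15)*4:(u+55)*4],(400,400))
    globals()['I'+n]=np.hstack([o,p])
cv2.imwrite('pics/c3.png',cv2.resize(np.vstack([Itop,Iside]),(600,600)))
E
```

```text
top plate
[371.9 196.9] [ 0.577  -0.2361]
[372.9 251.1] [ 0.4194 -0.2394]
[415.4 251.4] [ 0.4217 -0.3603]
[414.1 197.1] [ 0.5788 -0.359 ]
top chan
[281.1 216.6] [0.513  0.0283] [0.5088 0.0238]
[269.6 216.6] [0.5122 0.0622] [0.5081 0.0565]
[259.9 222.6] [0.4939 0.09  ] [0.4904 0.0834]
[261.1 235.6] [0.4561 0.0845] [0.4538 0.0781]
[264.6 239.9] [0.444  0.0736] [0.4421 0.0676]
[274.4 236.9] [0.4534 0.0456] [0.4512 0.0405]
[278.4 239.6] [0.4457 0.0336] [0.4437 0.0289]
[278.1 235.4] [0.458  0.0349] [0.4556 0.0301]
[285.9 232.9] [0.4658 0.0125] [0.4632 0.0085]
side plate
[339.4 243.4] [ 0.5855 -0.22  ]
[314.4 249.1] [ 0.5075 -0.2194]
[312.9 254.1] [ 0.4978 -0.2371]
[302.4 257.1] [ 0.4654 -0.2389]
[301.9 263.1] [ 0.4581 -0.2606]
[296.6 256.9] [ 0.4498 -0.2329]
[288.1 260.6] [ 0.4228 -0.2393]
[299.6 293.4] [ 0.4245 -0.3614]
[353.9 278.9] [ 0.5797 -0.3596]
[344.6 251.1] [ 0.5899 -0.2544]
[332.4 263.1] [ 0.5412 -0.2873]
[321.1 256.4] [ 0.5181 -0.2529]
[321.4 249.9] [ 0.5264 -0.2286]
[339.9 246.6] [ 0.5825 -0.233 ]
side chan
[289.6 181.4] [0.5166 0.1222] [0.5077 0.0767]
[283.4 181.1] [0.4959 0.1305] [0.4877 0.0847]
[275.4 186.1] [0.4627 0.1116] [0.4558 0.0665]
[274.4 197.6] [0.4459 0.0514] [0.4397 0.0087]
[279.4 198.6] [0.4609 0.041 ] [ 0.4541 -0.0013]
[282.6 203.1] [0.466  0.0149] [ 0.459  -0.0264]
[294.9 197.1] [0.5127 0.0324] [ 0.5039 -0.0097]
[293.4 193.1] [0.5131 0.0546] [0.5043 0.0117]
[288.1 192.4] [0.497  0.0642] [0.4888 0.0209]
[287.9 187.6] [0.5023 0.0898] [0.4939 0.0455]
[291.1 187.1] [0.5138 0.0889] [0.505  0.0447]
```

View pics/c3.png

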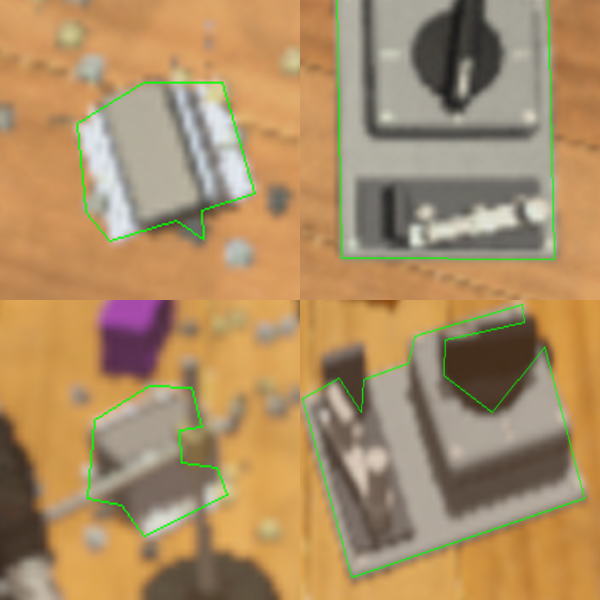

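Emit:
jog_arm:
  rows:
    - [[0.0329,0.0427,0,0],[0.0329,0.0427,0,0],[0.0329,0.0427,0,0],[0.0329,0.0427,0,0],[0.0329,0.0427,0,0],[0.0329,0.0427,0,0],[0.0329,0.0427,0,0],[0.0329,0.0427,0,0],[0.0329,0.0427,0,0],[0.0329,0.0427,0,0],[0.0329,0.0427,0,0],[0.0329,0.0427,0,0],[0.0329,0.0427,0,0],[0.0329,0.0427,0,0],[0.0329,0.0427,0,0],[0.0329,0.0427,0,0],[0.0329,0.0427,0,0],[0.0329,0.0427,0,0],[0,0,0,-0.145],[0,0,0,-0.145]]
  claw: 0.6

```text
time_s: 2.6
tcp_pos: [0.5311, -0.2992, 0.2909]
ee_rot: [[1.0, 0.019, -0.002], [0.019, -1.0, 0.001], [-0.002, -0.001, -1.0]]
wrist_force: [-0.0, -0.1, -0.1]
gripper_width: 0.602
gripper_force: 0.0
```

```bash
cat >> h.py <<'E'
def to(x,y,z,yaw=None,zt=None):
    s=sense(); R=np.array(s['ee_rot']); p=np.array(s['tcp_pos'])
    d=np.array([x,y,z])-p; yw=np.degrees(np.arctan2(R[1,0],R[0,0]))
    t=R.T@d; turn=None if yaw is None else round(-np.radians((yaw-yw+180)%360-180),4)
    print('t',round(s['time_s'],2),'tcp',p.round(4),'yaw',yw.round(2),'F',np.round(s['wrist_force'],1),'w',round(s['gripper_width'],3),'J',np.round(s['joints'],0))
    print('tool shift',t.round(4),'turn',turn)
E
python3 - <<'E'
from h import *
to(.532,-.2985,.129,.9)
snap('top','t1.png')
print(onz('top',214,90,.6))
a=cv2.imread('pics/top0.png')[225:255,365:425];b=cv2.imread('pics/side0.png')[245:300,280:365]
cv2.imwrite('pics/c4.png',np.vstack([cv2.resize(a,(600,300),interpolation=cv2.INTER_CUBIC),cv2.resize(b,(464,300),interpolation=cv2.INTER_CUBIC)[:, :464] if 0 else cv2.copyMakeBorder(cv2.resize(b,(464,300),interpolation=cv2.INTER_CUBIC),0,0,0,136,0)]))
E
```

```text
t 2.6 tcp [ 0.5311 -0.2992  0.2909] yaw 1.1 F [-0.  -0.1 -0.1] w 0.602 J [-14.  21.  -2.  -0. -68. 105.]
tool shift [ 0.0013 -0.0006  0.1619] turn 0.0036
[0.62180814 0.0556061  0.6       ]
```

View pics/c4.png

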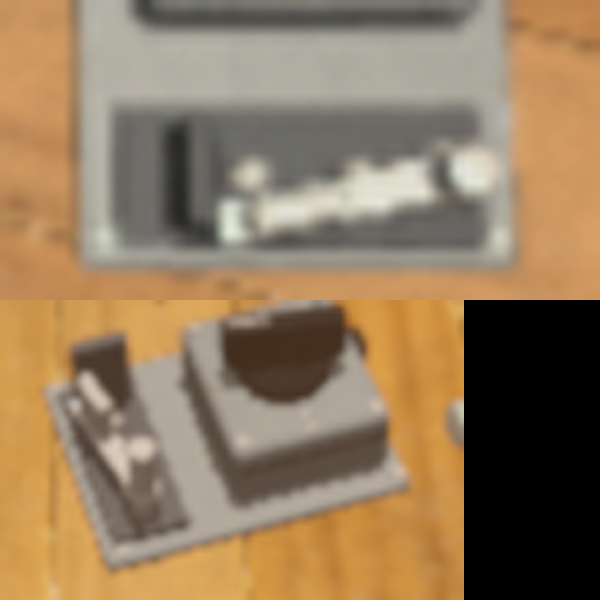

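The crop shows the hasp post at top-px (412,241.5), the tab middle near (395.2,245), and the stud tips at (389.5,242) and (400.5,241.5). The hasp stands about 10° out.

```bash
python3 - <<'E'
from h import *
for n,p,z in(('tab',(395.2,245.0),.055),('post',(411.8,241.4),.06),('studL',(389.6,241.7),.022),('studR',(400.2,241.3),.022)):
    print(n,onz('top',*p,z).round(4))
# blade direction from bright pixels
a=cv2.imread('pics/top0.png'); print('handle top ends', onz('top',398.5,199,.082).round(4), onz('top',397,221,.082).round(4))
for q in ((.532,-.2985,.082),(.445,-.3,.022),(.4456,-.339,.06)): print(proj('top',q).round(1),proj('side',q).round(1))
# black handle blob
m=(cv2.cvtColor(a,cv2.COLOR_BGR2GRAY)[192:228,378:412]<75).astype(np.uint8)
c=max(cv2.findContours(m,0,1)[0],key=cv2.contourArea); (u,v),wh,an=cv2.minAreaRect(c); print(u+378,v+192,wh,an,onz('top',u+378,v+192,.06).round(4))
E
```

```text
tab [ 0.436  -0.2944  0.055 ]
post [ 0.4467 -0.3386  0.06  ]
studL [ 0.4465 -0.2846  0.022 ]
studR [ 0.4484 -0.3144  0.022 ]
handle top ends [ 0.5593 -0.2994  0.082 ] [ 0.4992 -0.2949  0.082 ]
[398.3 208.9] [330.5 248.3]
[395.1 242.4] [300.8 270.7]
[412.  241.8] [304.2 272.2]
397.29508209228516 209.7540988922119 (16.900869369506836, 19.461605072021484) 50.19443130493164 [ 0.5329 -0.2999  0.06  ]
```

Emit:
jog_arm:
  rows:
    - [[0.001,-0.0005,0.03,0.003],[0,0,0.03,0],[0,0,0.03,0],[0,0,0.025,0]]

```text
time_s: 3.15
tcp_pos: [0.5318, -0.2975, 0.1757]
ee_rot: [[1.0, 0.011, -0.001], [0.011, -1.0, 0.001], [-0.001, -0.001, -1.0]]
wrist_force: [0.3, 0.0, -0.1]
gripper_width: 0.603
gripper_force: 0.0
```

Emit:
jog_arm:
  rows:
    - [[0,0,0.024,0.03],[0,0,0.023,0],[0,0,0,0]]

```text
time_s: 3.52
tcp_pos: [0.531, -0.2973, 0.1281]
ee_rot: [[1.0, -0.018, -0.005], [-0.018, -1.0, 0.002], [-0.005, -0.001, -1.0]]
wrist_force: [0.3, 0.5, 0.7]
gripper_width: 0.604
gripper_force: 0.0
```

Emit:
jog_arm:
  rows:
    - [[0,0,0,0],[0,0,0,0],[0,0,0,0],[0,0,0,0],[0,0,0,0]]
  claw: 0.05

```text
time_s: 4.15
tcp_pos: [0.5321, -0.2972, 0.1306]
ee_rot: [[1.0, -0.018, -0.0], [-0.018, -1.0, 0.001], [-0.0, -0.001, -1.0]]
wrist_force: [-0.2, 2.8, 1.9]
gripper_width: 0.147
gripper_force: 28.9
```

Emit:
jog_arm:
  rows:
    - [[0,0,0,0.172],[0,0,0,0.172],[0,0,0,0.172],[0,0,0,0.172],[0,0,0,0.172],[0,0,0,0.172],[0,0,0,0.172],[0,0,0,0.172],[0,0,0,0.172],[0,0,0,0],[0,0,0,0]]

```text
time_s: 5.52
tcp_pos: [0.5329, -0.2962, 0.1307]
ee_rot: [[0.008, -1.0, 0.001], [-1.0, -0.008, 0.001], [-0.001, -0.001, -1.0]]
wrist_force: [1.0, 7.4, 3.0]
gripper_width: 0.149
gripper_force: 30.1
```

```bash
python3 - <<'E'
from h import *
to(.532,-.298,.13,-89.1); print(sense()['moment'])
E
```

```text
t 5.53 tcp [ 0.5329 -0.2962  0.1307] yaw -89.54 F [1.  7.4 3. ] w 0.149 J [-14.  29. -13.  -0. -47.  14.]
tool shift [0.0018 0.0009 0.0007] turn -0.0077
[ 2.32547695 -0.34846822  0.3595469 ]
```

Emit:
jog_arm:
  rows:
    - [[0,0,0,0],[0,0,0,0],[0,0,0,0],[0,0,-0.02,0],[0,0,-0.03,0],[0,0,0,0]]
  claw: 0.45

```text
time_s: 6.28
tcp_pos: [0.5335, -0.2987, 0.1829]
ee_rot: [[0.006, -1.0, 0.005], [-1.0, -0.006, -0.002], [0.002, -0.005, -1.0]]
wrist_force: [-0.6, -0.7, -0.0]
gripper_width: 0.448
gripper_force: 0.0
```

```bash
python3 - <<'E'
from h import *
to(.4355,-.293,.106,-77); print(sense()['moment'])
E
```

```text
t 6.28 tcp [ 0.5335 -0.2987  0.1829] yaw -89.65 F [-0.6 -0.7 -0. ] w 0.448 J [-14.  26. -10.   0. -54.  14.]
tool shift [-0.0064  0.0984  0.0763] turn -0.2208
[0.12210866 0.01197722 0.02304789]
```

Emit:
jog_arm:
  rows:
    - [[-0.0016,0.0245,0,0],[-0.0016,0.0245,0,0],[-0.0016,0.0245,0.005,0],[-0.0016,0.024,0.01,0],[0,0,0.01,-0.11],[0,0,0.025,-0.11],[0,0,0.025,0],[0,0,0,0]]

```text
time_s: 7.28
tcp_pos: [0.433, -0.2917, 0.103]
ee_rot: [[0.223, -0.975, -0.006], [-0.975, -0.223, 0.002], [-0.003, 0.005, -1.0]]
wrist_force: [-0.8, -0.3, -0.1]
gripper_width: 0.45
gripper_force: 0.0
```

Emit:
jog_arm:
  rows:
    - [[0,0,0,0],[0,0,0,0],[0,0,0,0],[0,0,0,0]]
  claw: 0.0

```text
time_s: 7.78
tcp_pos: [0.4352, -0.2921, 0.1058]
ee_rot: [[0.224, -0.975, 0.002], [-0.975, -0.224, -0.0], [0.001, -0.002, -1.0]]
wrist_force: [3.3, 3.6, 0.7]
gripper_width: 0.085
gripper_force: 30.0
```

```bash
python3 - <<'E'
from h import *
to(.4365,-.293,.106,-77); snap('top','t2.png')
E
```

```text
t 7.78 tcp [ 0.4352 -0.2921  0.1058] yaw -77.04 F [3.3 3.6 0.7] w 0.085 J [-16.  25. -27.  -0. -38.  29.]
tool shift [ 0.0012 -0.001  -0.0002] turn -0.0006
```

Emit:
jog_arm:
  rows:
    - [[0.00024,0.0048,0,-0.1],[0.00024,0.0048,0,-0.1],[0.00024,0.0048,0,-0.1],[0.00024,0.0048,0,-0.1],[0.00024,0.0048,0,-0.1],[0.00024,0.0048,0,-0.1],[0.00024,0.0048,0,-0.1],[0.00024,0.0048,0,-0.1],[0.00024,0.0048,0,-0.1],[0.00024,0.0048,0,-0.1],[0.00024,0.0048,0,-0.1],[0.00024,0.0048,0,-0.1],[0.00024,0.0048,0,-0.1],[0.00024,0.0048,0,-0.1],[0,0,0,0],[0,0,0,0]]

```text
time_s: 9.82
tcp_pos: [0.3993, -0.3413, 0.1057]
ee_rot: [[0.998, 0.057, 0.004], [0.057, -0.998, -0.001], [0.004, 0.001, -1.0]]
wrist_force: [4.2, 3.4, 0.1]
gripper_width: 0.09
gripper_force: 29.9
```

Emit:
jog_arm:
  rows:
    - [[0,0,0,0],[0,0,0,0],[0,0,0,0],[0,0,-0.03,0],[0,0,-0.05,0],[0.03,0,-0.05,0]]
  claw: 0.35

```text
time_s: 10.58
tcp_pos: [0.4258, -0.3398, 0.2364]
ee_rot: [[0.999, 0.053, -0.002], [0.053, -0.999, 0.001], [-0.002, -0.001, -1.0]]
wrist_force: [1.2, -1.4, -1.1]
gripper_width: 0.352
gripper_force: 0.0
```

```bash
python3 - <<'E'
from h import *
to(.480,.052,.235,-71.5)
b=snap('side','s3.png'); b=cv2.cvtColor(b,cv2.COLOR_RGB2BGR); a=cv2.imread('pics/top0.png')
cv2.imwrite('pics/c5.png',np.vstack([cv2.resize(b[225:305,260:400],(700,400),interpolation=cv2.INTER_CUBIC)]))
# block top: refine from top0 by colour (beige grey top face)
roi=cv2.resize(a[205:250,250:295],None,fx=8,fy=8,interpolation=cv2.INTER_CUBIC); print([roi[int((v-205)*8),int((u-250)*8)].tolist() for u,v in((269.5,222),(271.5,227.5),(274,233),(263,228),(277,224))])
c=roi[int(22.5*8),int(21.5*8)].astype(int); m=(np.abs(roi.astype(int)-c).max(2)<22).astype(np.uint8)
m=cv2.morphologyEx(m,cv2.MORPH_OPEN,np.ones((25,25),np.uint8))
k,l,st,_=cv2.connectedComponentsWithStats(m); m=(l==l[180,172]).astype(np.uint8)
q=cv2.boxPoints(cv2.minAreaRect(max(cv2.findContours(m,0,1)[0],key=len)))
q=(q+.5)/8-.5+[250,205]; P=np.array([onz('top',*p,.038)[:2] for p in q]); print(q.round(1),P.round(4),P.mean(0),[np.linalg.norm(P[i]-P[i-1]).round(4) for i in range(4)],[np.degrees(np.arctan2(*(P[i]-P[i-1])[::-1])).round(1) for i in range(4)])
E
```

```text
t 10.57 tcp [ 0.4258 -0.3398  0.2364] yaw 3.05 F [ 1.2 -1.4 -1.1] w 0.352 J [-22.  17. -16.  -0. -58. 115.]
tool shift [ 0.075  -0.3884  0.0017] turn 1.3011
[[156, 172, 178], [157, 173, 180], [159, 175, 183], [234, 227, 221], [196, 191, 185]]
[[263.1 219. ]
 [271.6 216.1]
 [277.7 233.8]
 [269.1 236.7]] [[0.501  0.0751]
 [0.5099 0.0512]
 [0.4602 0.0318]
 [0.4514 0.0556]] [0.48061999 0.05344699] [np.float64(0.0533), np.float64(0.0255), np.float64(0.0533), np.float64(0.0253)] [np.float64(21.5), np.float64(-69.6), np.float64(-158.7), np.float64(110.3)]
```

View pics/c5.png

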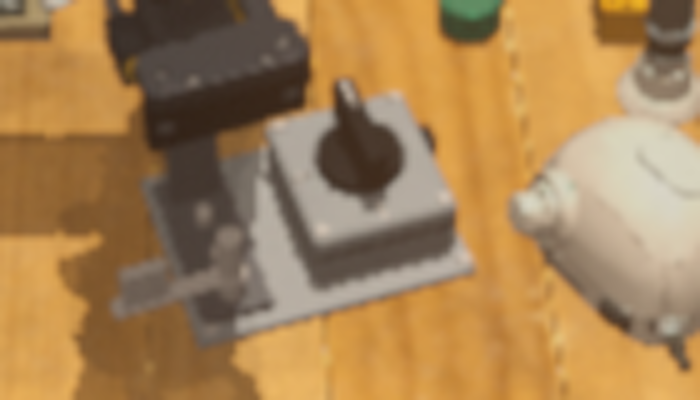

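Emit:
jog_arm:
  rows:
    - [[0,0,-0.05,0],[0.0095,-0.0488,0,0],[0.0095,-0.0488,0,0],[0.0095,-0.0488,0,0],[0.0095,-0.0488,0,0],[0.0095,-0.0488,0,0],[0.0095,-0.0488,0,0],[0.0095,-0.0488,0,0],[0.0095,-0.0488,0,0],[0,0,0.01,0.182],[0,0,0.01,0.182],[0,0,0.01,0.182],[0,0,0.01,0.182],[0,0,0.01,0.182],[0,0,0.01,0.182],[0,0,0.01,0.182],[0,0,0,0]]
  claw: 1.0

```text
time_s: 12.75
tcp_pos: [0.4812, 0.0536, 0.2144]
ee_rot: [[0.346, -0.938, -0.002], [-0.938, -0.346, -0.001], [0.0, 0.002, -1.0]]
wrist_force: [0.8, -0.0, 0.0]
gripper_width: 0.998
gripper_force: 0.0
```

```bash
python3 - <<'E'
from h import *
to(.4806,.0532,.080,-70)
E
```

```text
t 12.75 tcp [0.4812 0.0536 0.2144] yaw -69.73 F [ 0.8 -0.   0. ] w 0.998 J [ 26.  13. -25.  -0. -52.  -5.]
tool shift [0.0002 0.0004 0.1344] turn 0.0047
```

Emit:
jog_arm:
  rows:
    - [[0,0,0.04,0],[0,0,0.04,0],[0,0,0.03,0],[0,0,0.024,0],[0,0,0,0]]

```text
time_s: 13.38
tcp_pos: [0.4811, 0.0537, 0.0801]
ee_rot: [[0.347, -0.938, -0.003], [-0.938, -0.347, -0.002], [0.0, 0.004, -1.0]]
wrist_force: [0.2, -0.4, 0.4]
gripper_width: 0.997
gripper_force: 0.0
```

Emit:
jog_arm:
  rows:
    - [[0,0,0,0],[0,0,0,0],[0,0,0,0],[0,0,0,0]]
  claw: 0.3

```text
time_s: 13.88
tcp_pos: [0.4818, 0.0541, 0.0818]
ee_rot: [[0.345, -0.939, 0.0], [-0.939, -0.345, 0.0], [-0.0, -0.0, -1.0]]
wrist_force: [-0.5, 0.2, 3.5]
gripper_width: 0.642
gripper_force: 30.0
```

Emit:
jog_arm:
  rows:
    - [[0,0,-0.02,0],[0,0,-0.04,0],[0,0,-0.05,0],[0,0,-0.05,0],[0.0431,-0.0129,0,0],[0.0431,-0.0129,0,0],[0.0431,-0.0129,0,0],[0.0431,-0.0129,0,0],[0,0,0,-0.175],[0,0,0.01,-0.175],[0,0,0.02,-0.175],[0,0,0.02,-0.175],[0,0,0.02,-0.175],[0,0,0.02,-0.175],[0,0,0.02,-0.175],[0,0,0,0],[0,0,0,0]]

```text
time_s: 16.0
tcp_pos: [0.5901, -0.09, 0.1319]
ee_rot: [[1.0, 0.004, 0.001], [0.004, -1.0, -0.0], [0.001, 0.0, -1.0]]
wrist_force: [-0.3, 0.6, -1.3]
gripper_width: 0.638
gripper_force: 30.0
```

```bash
python3 - <<'E'
from h import *
to(.59,-.09,.0785,1.0)
print(onz('top',351,173,.024))
E
```

```text
t 16.0 tcp [ 0.5901 -0.09    0.1319] yaw 0.23 F [-0.3  0.6 -1.3] w 0.638 J [  7.  28. -15.   0. -47.  83.]
tool shift [-0.0002  0.      0.0534] turn -0.0134
[ 0.64315863 -0.17321824  0.024     ]
```

Emit:
jog_arm:
  rows:
    - [[0,0,0.025,0],[0,0,0.015,0],[0,0,0.008,0],[0,0,0.004,0],[0,0,0.002,0],[0,0,0,0]]

```text
time_s: 16.75
tcp_pos: [0.5901, -0.0899, 0.0778]
ee_rot: [[1.0, 0.006, 0.001], [0.006, -1.0, 0.0], [0.001, -0.0, -1.0]]
wrist_force: [-0.0, 0.6, -0.6]
gripper_width: 0.643
gripper_force: 30.0
```

Emit:
jog_arm:
  rows:
    - [[0,0,0,0],[0,0,0,0],[0,0,0,0],[0,0,-0.03,0],[0,0,-0.03,0],[0,0,0,0.174],[0,0,0,0.174],[0,0,0,0.174],[0,0,0,0.174],[0,0,0,0.174],[0,0,0,0.174],[0,0,0,0.174],[0,0,0,0.174],[0,0,0,0.174],[0,0,0,0]]
  claw: 0.85

```text
time_s: 18.62
tcp_pos: [0.5896, -0.09, 0.1372]
ee_rot: [[0.013, -1.0, -0.0], [-1.0, -0.013, -0.0], [0.0, 0.0, -1.0]]
wrist_force: [-0.1, -0.9, 0.2]
gripper_width: 0.849
gripper_force: 0.0
```

```bash
python3 - <<'E'
from h import *
to(.5901,-.0899,.079,-89.6)
snap('top','t5.png'); b=cv2.cvtColor(snap('side','s5.png'),cv2.COLOR_RGB2BGR)
u,v=proj('side',(.59,-.09,.02)).astype(int)
cv2.imwrite('pics/c6.png',cv2.resize(b[v-40:v+40,u-50:u+50],(500,400),interpolation=cv2.INTER_CUBIC))
E
```

```text
t 18.62 tcp [ 0.5896 -0.09    0.1372] yaw -89.25 F [-0.1 -0.9  0.2] w 0.849 J [  7.  28. -15.  -0. -47.  -6.]
tool shift [-0.0001 -0.0005  0.0582] turn 0.006
```

View pics/c6.png

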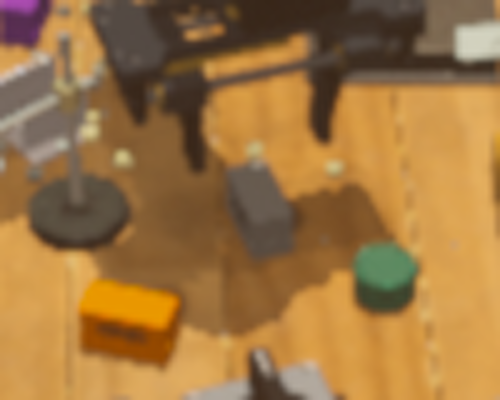

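The block stands upright on the bench, free and between the fingers (crop 262,210). The flux pot is undisturbed, so I take the block by its long sides.

Emit:
jog_arm:
  rows:
    - [[0,-0.0004,0.03,0.006],[0,0,0.018,0],[0,0,0.01,0],[0,0,0,0]]

```text
time_s: 19.23
tcp_pos: [0.5899, -0.09, 0.0787]
ee_rot: [[0.006, -1.0, -0.001], [-1.0, -0.006, -0.0], [0.0, 0.001, -1.0]]
wrist_force: [0.6, 0.5, 0.9]
gripper_width: 0.847
gripper_force: 0.0
```

Emit:
jog_arm:
  rows:
    - [[0,0,0,0],[0,0,0,0],[0,0,0,0],[0,0,0,0],[0,0,0,0]]
  claw: 0.1

```text
time_s: 19.85
tcp_pos: [0.5901, -0.0899, 0.0794]
ee_rot: [[0.005, -1.0, 0.0], [-1.0, -0.005, 0.0], [-0.0, -0.0, -1.0]]
wrist_force: [-0.2, -1.0, 0.4]
gripper_width: 0.366
gripper_force: 0.0
```

```bash
python3 - <<'E'
from h import *
to(.4465,-.299,.25,-89.1)
E
```

```text
t 19.85 tcp [ 0.5901 -0.0899  0.0794] yaw -89.71 F [-0.2 -1.   0.4] w 0.366 J [  7.  32. -17.   0. -40.  -7.]
tool shift [ 0.2083  0.1446 -0.1707] turn -0.0107
```

Emit:
jog_arm:
  rows:
    - [[0,0,0,0],[0,0,0,0],[0,0,-0.03,0],[0,0,-0.04,0],[0,0,-0.05,-0.011],[0.0347,0.0241,0,0],[0.0347,0.0241,0,0],[0.0347,0.0241,0,0],[0.0347,0.0241,0,0],[0.0347,0.0241,0,0],[0.0348,0.0241,0,0],[0,0,0.03,0],[0,0,0.02,0],[0,0,0,0],[0,0,0,0]]

```text
time_s: 21.72
tcp_pos: [0.4493, -0.3007, 0.1499]
ee_rot: [[0.017, -1.0, 0.001], [-1.0, -0.017, -0.001], [0.001, -0.001, -1.0]]
wrist_force: [0.7, 0.8, -1.1]
gripper_width: 0.321
gripper_force: 30.0
```

```bash
python3 - <<'E'
from h import *
to(.4465,-.299,.116,-89.1)
b=cv2.cvtColor(snap('side','s6.png'),cv2.COLOR_RGB2BGR); a=cv2.cvtColor(snap('top','t6.png'),cv2.COLOR_RGB2BGR)
cv2.imwrite('pics/c7.png',np.hstack([cv2.resize(b[235:305,265:355],(400,311),interpolation=cv2.INTER_CUBIC),cv2.resize(a[190:260,360:450],(400,311),interpolation=cv2.INTER_CUBIC)]))
E
```

```text
t 21.73 tcp [ 0.4493 -0.3007  0.1499] yaw -89.05 F [ 0.7  0.8 -1.1] w 0.321 J [-17.  22. -22.   0. -45.  18.]
tool shift [-0.0017  0.0029  0.0339] turn 0.0008
```

View pics/c7.png

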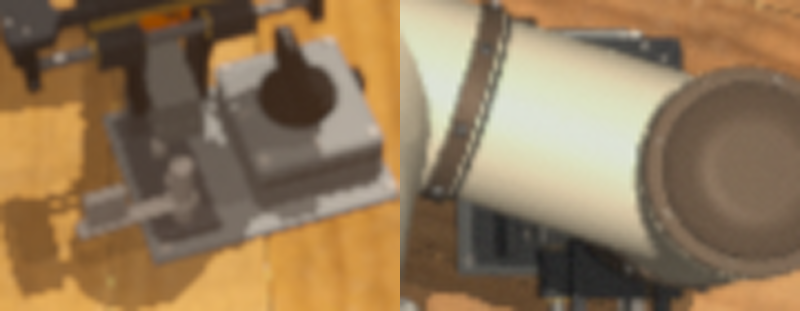

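```bash
python3 - <<'E'
from h import *
for q in((.4465,-.284,.021),(.4465,-.314,.021),(.447,-.338,.06)): print(proj('side',q).round(1),proj('top',q).round(1))
b=cv2.imread('pics/s3.png'); g=cv2.cvtColor(b,cv2.COLOR_BGR2GRAY)
print(g[260:276,292:312])
# bright spots of top0 at the studs
a=cv2.cvtColor(cv2.imread('pics/t2.png'),cv2.COLOR_BGR2GRAY); a0=cv2.cvtColor(cv2.imread('pics/top0.png'),cv2.COLOR_BGR2GRAY)
print(a0[236:248,385:407])
E
```

```text
[299.8 266.6] [389.3 241.7]
[302.6 274.6] [400. 242.]
[304.6 271.8] [411.6 241.3]
[[ 87  73  60  58  57  57  57  57  58  58  57  61  73  91  99 104 110 113
  117 135]
 [ 78  67  60  58  57  58  58  58  59  57  58  59  71  87  98 104 110 113
  119 151]
 [ 68  63  59  57  58  58  58  58  58  58  57  60  66  82  95 104 110 113
  120 155]
 [ 68  64  59  58  58  58  58  58  59  59  61  63  66  75  90 105 112 113
  120 155]
 [ 68  64  60  58  59  59  61  62  65  66  66  66  68  70  83 102 113 114
  120 154]
 [ 70  66  63  61  62  64  67  77  86  83  72  68  68  68  78 100 113 114
  119 154]
 [ 78  69  66  65  66  68  74  94 108 102  83  70  68  69  77 100 112 113
  119 153]
 [ 85  71  68  67  68  68  76 100 118 112  88  69  68  69  75  93 108 113
  118 153]
 [ 86  73  68  67  67  68  74  96 110 104  84  69  68  69  73  84 101 111
  120 154]
 [ 92  78  67  67  67  68  72  86  95  90  78  72  72  76  79  81  93 109
  138 164]
 [ 97  84  71  67  68  68  69  76  81  78  74  81  94 102 103  98  94 110
  152 172]
 [ 97  87  73  68  67  68  67  69  70  69  72  96 114 120 120 118 104 110
  152 172
[... 759 characters left out ...]
8 106 106 105 109 117 121 109
  106 113 118 116]
 [102  87  94 117 162 179 148 116 107 107 108 106 103 102 125 162 168 133
  129 164 193 195]
 [101  87  97 151 192 206 165 120 107 107 110 114 104 102 141 186 209 201
  203 211 218 217]
 [101  87  97 130 171 177 146 118 108 117 140 161 158 169 192 213 220 220
  219 220 220 219]
 [102  94 112 123 127 141 167 155 162 169 184 196 201 205 196 215 221 223
  221 218 217 216]
 [101 112 183 196 159 155 195 206 212 213 215 213 214 214 205 214 216 218
  215 181 158 147]
 [ 97 118 202 206 150 162 208 217 218 218 212 189 171 163 179 172 155 156
  147 117 104 102]
 [ 73 102 203 215 151 138 193 183 170 164 158 130 109  98 117 116 109 109
  105  98  99 103]]
```

Emit:
jog_arm:
  rows:
    - [[-0.0022,0.0025,0.015,0],[0,0,0.02,0],[0,0,0.01,0],[0,0,0,0],[0,0,0,0]]

```text
time_s: 22.45
tcp_pos: [0.4469, -0.2986, 0.105]
ee_rot: [[0.016, -1.0, 0.001], [-1.0, -0.016, -0.001], [0.001, -0.001, -1.0]]
wrist_force: [-0.3, -0.5, -0.0]
gripper_width: 0.317
gripper_force: 30.0
```

```bash
python3 - <<'E'
from h import *
to(.4468,-.2985,.104,-89.1)
E
```

```text
t 22.45 tcp [ 0.4469 -0.2986  0.105 ] yaw -89.06 F [-0.3 -0.5 -0. ] w 0.317 J [-16.  26. -25.   0. -39.  17.]
tool shift [-0.0001  0.0001  0.001 ] turn 0.0006
```

Emit:
jog_arm:
  rows:
    - [[0,0,0.002,0],[0,0,0.002,0],[0,0,0.002,0],[0,0,0.001,0],[0,0,0,0]]

```text
time_s: 23.08
tcp_pos: [0.4464, -0.2985, 0.0973]
ee_rot: [[0.016, -1.0, 0.0], [-1.0, -0.016, -0.0], [0.0, -0.0, -1.0]]
wrist_force: [0.2, -0.6, -0.6]
gripper_width: 0.318
gripper_force: 30.0
```

```bash
python3 - <<'E'
from h import *
to(.4468,-.2985,.104,-89.1);print(sense()['moment'])
E
```

```text
t 23.07 tcp [ 0.4464 -0.2985  0.0973] yaw -89.08 F [ 0.2 -0.6 -0.6] w 0.318 J [-16.  27. -25.   0. -38.  17.]
tool shift [-0.     -0.0004 -0.0067] turn 0.0004
[-0.13281607 -0.02165653 -0.01724137]
```

Emit:
jog_arm:
  rows:
    - [[0,0,0.002,0],[0,0,0.002,0],[0,0,0.002,0],[0,0,0.001,0],[0,0,0,0],[0,0,0,0]]

```text
time_s: 23.82
tcp_pos: [0.447, -0.2989, 0.0913]
ee_rot: [[0.017, -1.0, 0.002], [-1.0, -0.017, -0.001], [0.001, -0.002, -1.0]]
wrist_force: [0.6, -1.1, 4.9]
gripper_width: 0.319
gripper_force: 30.0
```

Emit:
jog_arm:
  rows:
    - [[0,0,0.001,0],[0,0,0.001,0],[0,0,0.001,0],[0,0,0,0],[0,0,0,0]]

```text
time_s: 24.45
tcp_pos: [0.447, -0.2988, 0.0912]
ee_rot: [[0.018, -1.0, 0.002], [-1.0, -0.018, -0.002], [0.002, -0.002, -1.0]]
wrist_force: [-4.6, 4.6, 24.5]
gripper_width: 0.321
gripper_force: 30.0
```

Emit:
jog_arm:
  rows:
    - [[0,0,-0.002,0],[0,0,0,0]]

```text
time_s: 24.7
tcp_pos: [0.447, -0.2989, 0.0912]
ee_rot: [[0.017, -1.0, 0.002], [-1.0, -0.017, -0.001], [0.002, -0.002, -1.0]]
wrist_force: [-1.8, -0.3, 13.0]
gripper_width: 0.317
gripper_force: 30.0
```

Emit:
jog_arm:
  rows:
    - [[0,0,0,0],[0,0,0,0],[0,0,0,0],[0,0,-0.02,0],[0,0,-0.03,0],[0,0,-0.04,0],[0,0,-0.06,0],[0.03,0.03,-0.05,0],[0.04,0.03,0,0],[0.05,0,0,0],[0.05,0,0,0],[0,0,0,0]]
  claw: 0.5

```text
time_s: 26.2
tcp_pos: [0.3899, -0.4703, 0.2852]
ee_rot: [[0.012, -1.0, -0.002], [-1.0, -0.012, 0.001], [-0.001, 0.002, -1.0]]
wrist_force: [0.6, 0.8, 0.0]
gripper_width: 0.504
gripper_force: 0.0
```

```bash
python3 - <<'E'
from h import *
to(.4468,-.2985,.104,-89.1)
b=cv2.cvtColor(snap('side','s7.png'),cv2.COLOR_RGB2BGR); a=cv2.cvtColor(snap('top','t7.png'),cv2.COLOR_RGB2BGR)
cv2.imwrite('pics/c8.png',np.hstack([cv2.resize(b[235:305,265:355],(400,311),interpolation=cv2.INTER_CUBIC),cv2.resize(a[190:260,360:450],(400,311),interpolation=cv2.INTER_CUBIC)]))
E
```

```text
t 26.2 tcp [ 0.3899 -0.4703  0.2852] yaw -89.3 F [0.6 0.8 0. ] w 0.504 J [-35.  21.  -2.   0. -67.  36.]
tool shift [-0.1709 -0.0593  0.1813] turn -0.0036
```

View pics/c8.png

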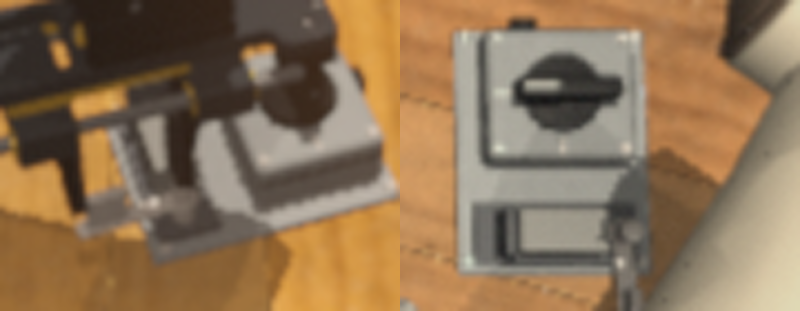

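The last picture's top view shows the handle off (bar along y), the hasp out, and the block square on the studs between the cheek and the post. The arm is clear.

```bash
python3 -c "
from station import finish_job; print(finish_job())"
```

```text
the job is handed in; nothing more can be done
None
```

The job is handed in after about 26 s of robot time: handle off, hasp swung out, grey block pressed home on the studs (TCP height stayed put as the press force rose to 24.5 N), and the arm clear of everything; I did not take a final picture of the charcoal, flux pot and jar.

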